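Hold a shaft collar on the flat of a vent-drive shaft

TASK

Make the vent-drive collar ready for tightening: first grip the upright shaft in its stand with the fingers, finding its flat by feel or by sight, and turn the shaft until the flat faces squarely towards the notched key rest of the stand, and leave it so. Then pick up the loose collar and lower it level over the shaft with its set screw pointing at the key rest, until the collar's top face is flush with the shaft's end, and draw it lightly sideways, away from the key rest, until the tip of the screw presses on the flat. Finish while still holding the collar there, lightly pressed on the flat, without letting go, and leave the pot, tape and secateurs where they are.

Things in the scene. Friction and masses are not known exactly. Their poses are not given: they have to be found in the camera images.
- stand: Fixed grey bearing stand; place and yaw differ each time. Origin on the bench under the shaft's axis, z up. Base plate 175 x 110 x 12 mm, x -115 to +60 mm, y -55 to +55 mm. Round bearing housing, 72 mm wide at the foot, 56 mm above, top at z 73 mm; the bare shaft stands out of it up to z 130 mm. A tray stack over 0.5 m tall stands right of the robot (y below -0.38 m)
- key_rest (a point): middle of the notch's floor on the stand's key rest (axes as the stand's): an upright post on the stand's -x side, towards the robot at yaw 0; 34 mm wide (y), 14 mm thick, centred 100 mm from the shaft's axis, top 126 mm above the bench, with a notch 12 mm wide and 20 mm deep in its top
- shaft (a joint): turn of the shaft about its upright axis, counter-clockwise from above is positive, rad; 0 = the flat faces the key rest (the stand's -x). Starts between 0.6 and 1.4, stops at -1.8 and 1.8. It stays where it is left; a moment of about 0.06 N m turns it
- shaft_top (a point): centre of the shaft's upper end, 130 mm above the bench; axes turn with the shaft: z up, -x is where the flat faces. Steel shaft, 20 mm in diameter; one flat, 17 mm wide, over its upper 50 mm, 5 mm from the axis: gripped over the flat it measures 15 mm, over the round 20 mm. Upper end chamfered 1.5 mm
- collar: Loose dark steel shaft collar, about 0.15 kg, lying flat, bore upright; origin at the centre of its underside. 44 mm round, 30 mm high, bore 24 mm right through. Two wrench flats, 46 mm across, 30 mm long, full height, on its +y and -y sides, to be gripped there. The set screw goes through the wall on its -x side at mid height
- screw_tip (a point): inner end of the set screw, 6 mm thick, in the collar's frame at (-7, 0, 15) mm; axes as the collar's. It stands into the bore, so the collar passes down the shaft only with the screw on the flat's side, with 2 mm play all round: centred on the shaft, the tip is 2 mm off the flat. Let go at flush height, the collar slides down
- screw_head (a point): outer end of the set screw's round head, 10 mm in diameter, in the collar's frame at (-32, 0, 15) mm; axes as the collar's
- pot: bystander: small terracotta pot, 66 mm wide, 58 mm high, origin at the centre of its underside
- tape: bystander: roll of grey tape, 101 mm wide, 48 mm high, origin at the centre of its underside
- secateurs: bystander: secateurs with red handles, 203 mm long, lying flat, 17 mm high, origin at the centre of the underside
Not all that is in view belongs to the job. Of the things like the collar, leave any that is blue or white; of the rest the larger one is meant.

How it is judged:
On the way, in this order (a step that is already met when the one before it is completed fails the run):
1. the fingers grip the shaft (contact force between the fingers and stand above 3 N), for 0.1 s.
2. the shaft is turned so that its flat faces the key rest (within 0.2 rad) and let go, before the collar is moved there (value of joint shaft between -0.2 and 0.2 rad and contact force between the fingers and stand below 0.5 N and horizontal distance between collar and shaft_top above 0.08 m), for 0.2 s.
At the end, for the whole second after the job is handed in: The fingers grip the collar, level (0.12 rad) and still, round the shaft, top face flush within 5 mm; screw head within 8 mm of the flat's middle line, tip within 1.5 mm of the flat, collar pressed on the shaft with 1 to 25 N; flat facing the key rest within 0.2 rad (value of joint shaft between -0.2 and 0.2 rad and y of screw_head in the frame of shaft_top between -0.008 and 0.008 m and x of screw_tip in the frame of shaft_top between -0.0065 and -0.001 m and z of screw_tip in the frame of shaft_top between -0.02 and -0.01 m and angle between collar's own z axis and vertical below 0.12 rad and contact force between the fingers and collar above 3 N and contact force between collar and stand between 1 and 25 N and linear speed of collar below 0.02 m/s); the arm keeps its last pose, push and grip.
It fails at once if the pot is pushed more than 30 mm (distance of pot from where it was at the start of the episode above 0.03 m).
It fails at once if the tape is pushed more than 30 mm (distance of tape from where it was at the start of the episode above 0.03 m).
It fails at once if the secateurs is pushed more than 30 mm (distance of secateurs from where it was at the start of the episode above 0.03 m).
It also fails if it takes over 72 s, if anything falls off the work surface, if the arm or the gripper's body presses on something with over 40 N, if the wrist force passes 120 N, or if a joint passes its speed limit or range.

ROBOT

A 6-joint arm with a two-finger parallel gripper is mounted at the origin on a cart in front of the work surface, level with it; the furniture and walls round the work are solid. World frame = base frame: x ahead of the robot, y to its left, z up, the work surface at z = 0. Lengths are in m, angles in rad, forces in N, time in s.
With the tool pointing down it reaches from about 0.225 to 0.875 m from the base axis. Payload 3.4 kg.
Tool frame: the origin (TCP) lies at the very end of the fingers, on their centre line; the grasp point (between the pads) lies 19 mm behind it; z points along the fingers, y is the direction in which the jaws open and shut (so a half turn about z gives the same grasp; the last joint's range is limited). The gripper opens to 85 mm and grips with 20 to 120 N. Pads are 22 mm wide; open, the fingers measure 114 mm over their backs; the gripper's body (76 mm by 85 mm) begins 54 mm behind the grasp point. The pads swing forward as they close: fully open they stand 13 mm farther back than shut.
Start: joints at [-1.456, 0.276, 1.505, -0, 1.361, -0.121], TCP at [0.134, -0.559, 0.231] pointing down, gripper open.
Joint ranges: [-2.89, 2.89], [-0.75, 2.08], [0.22, 2.7], [-1.18, 4.32], [0.11, 2.71], [-2.7, 2.7]. Speed limits (rad/s): [2.57, 2.57, 3.14, 3.14, 3.14, 3.14].

INTERFACE

Orientations are given as a unit quaternion [w, x, y, z].
In Python, from rig import get_state, get_image, calibration, sign_off gives the robot as it stands. The module is installed in compiled form; this text tells all that it offers.
- The arm moves only by the tool drive_tool, never from a script. Its argument "targets" is one flat list of numbers, 7 for each row, row after row: the turn, a rotation vector about the tool's x, y, z in degrees, then the shift along the tool's x, y, z in mm, then the opening, from 0 (shut) to 1 (fully open). In form: [wx, wy, wz, tx, ty, tz, fingers, wx, wy, wz, tx, ty, tz, fingers, ...]. A call has 1 to 12 rows; each row shifts and turns the commanded pose from where the row before left it, along the tool's axes as they then stand; what a row does not reach is not made up. A row lasts 1/8 s, in which the tool goes at most 62.5 mm and 10.7 degrees, less where a joint would pass 70% of its speed; a pose out of reach is approached as far as the arm can. A call is refused whole if a number of a shift passes 62.5 or a number of a turn 10.7, either way. A call with a gripper value outside its range is refused whole. The fingers move at their own pace and stop on an object; "grip_force" is the grip in N (left out, the last holds). Time passes only in rows, so rows that do not move let the fingers close. It gives the time, the measured TCP pose, the force and the opening at its end, in the units of the state.
- get_state(): the state, without advancing time (a new reading comes with each control period).
- get_image(name): name is "scene" or "top"; returns the picture (480x640x3 uint8, red, green, blue); there is no depth.
- calibration(name): a dict with "mtx" (3x3 intrinsics, pixels), "world_to_cam" (4x4, takes a point from world to camera coordinates). Camera axes: x right, y down, z forward; pixel columns grow to the right and rows downward; lengths in m; the calibration is good to about 2 mm. A picture is of the moment at which its call begins. calibration takes no time and is no camera call.
- sign_off(): hands the job in, once; it reports no verdict.
The state is a dict: "clock": time; "qpos": joint angles; "qd": joint speeds; "effort": joint torques, N m; "position": TCP position; "ee_rot": TCP orientation; "contact_force": force on the tool from outside, world axes, zero at the start; "moment": the same for the moment, N m; "width": finger opening in m.
Only numpy, scipy, OpenCV 4.12 (cv2) and the standard library are available. Lean on these libraries where they do the work, as an engineer would, in place of code of your own. Each camera call takes 0.05 s, during which the arm holds its last target.

## Working session

There is one attempt and no reset: what is moved stays moved. The work goes in short steps, Python scripts to look and compute and a tool call to move; the robot and the scene stay as the last step left them, time stands still between calls to the robot, and variables do not carry over. Pictures are saved under pics/ and viewed, and the job is handed in when it is done.

Besides the shell and the picture viewer there is one more tool, called after "Call:" as name(argument=value, ...), one argument or row to a line, values as JSON. drive_tool: Moves the arm, as the interface text tells. Its arguments: {"type":"object","properties":{"targets":{"type":"array"},"grip_force":{"type":"number"}},"required":["targets"]}

```bash
mkdir -p pics; python3 - <<'E'
from rig import *
import cv2,numpy as np
print(get_state())
for n in("scene","top"):
    im=get_image(n); np.save(f"pics/{n}0.npy",im); cv2.imwrite(f"pics/{n}0.png",im[:,:,::-1])
    c=calibration(n); print(n,c["mtx"],c["world_to_cam"])
E
```

```text
{'clock': 0.0, 'qpos': array([-1.45597225e+00,  2.76621282e-01,  1.50615612e+00, -2.82796884e-05,
        1.36067098e+00, -1.21003932e-01]), 'qd': array([ 0.0004375 ,  0.00173732,  0.00101852, -0.00068944,  0.0005148 ,
        0.00116105]), 'effort': array([ 9.79814536e-05, -4.16774976e+01, -2.45805645e+01,  7.70283668e-05,
        1.12614143e-02, -1.55786330e-05]), 'position': array([ 0.13426936, -0.5585598 ,  0.23041555]), 'ee_rot': array([-9.27903562e-04,  9.93055419e-01,  1.17643843e-01, -1.09589924e-05]), 'contact_force': array([ 0.89491751, -0.06350921, -0.44633032]), 'moment': array([-0.00849338, -0.0300755 , -0.00776912]), 'width': 0.0854426528560395}
scene [[477.45360224   0.         326.26099791]
 [  0.         477.45360224 241.04051731]
 [  0.           0.           1.        ]] [[-0.54946059 -0.83550924 -0.00416772  0.34588516]
 [-0.63844061  0.42306853 -0.64296703  0.43004631]
 [ 0.53896813 -0.35062421 -0.76588251  0.6374368 ]
 [ 0.          0.          0.          1.        ]]
top [[525.35048935   0.         320.74901202]
 [  0.         525.35048935 241.60526056]
 [  0.           0.           1.        ]] [[ 8.26413988e-02 -9.96579087e-01  7.23553507e-04 -1.29315447e-02]
 [-9.72685799e-01 -8.08180335e-02 -2.17602346e-01  6.20401302e-01]
 [ 2.16916424e-01  1.72791721e-02 -9.76037241e-01  1.06727009e+00]
 [ 0.00000000e+00  0.00000000e+00  0.00000000e+00  1.00000000e+00]]
```

View pics/scene0.png

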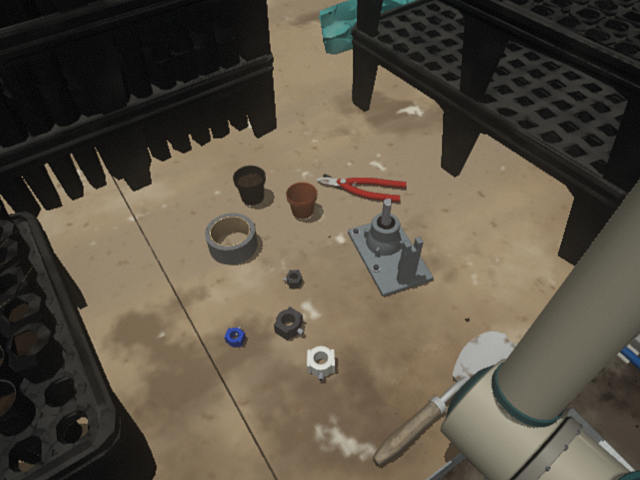

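View pics/top0.png

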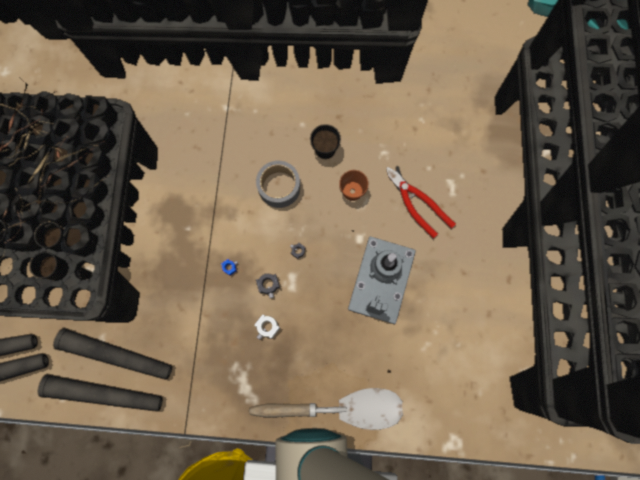

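Collar-like things in the top view are blue (230,267), white (267,326), small dark (298,250) and larger dark (268,284). The larger dark one fits the description; it is at (289,322) in the scene view. Next I'll enlarge it to confirm.

```bash
cat > h.py <<'E'
import cv2,numpy as np
from rig import *
C={n:calibration(n) for n in("scene","top")}
def proj(n,p):
    c=C[n];p=np.asarray(p,float).reshape(-1,3);q=p@c["world_to_cam"][:3,:3].T+c["world_to_cam"][:3,3]
    u=q@c["mtx"].T;return u[:,:2]/u[:,2:]
def ray(n,uv):
    c=C[n];R=c["world_to_cam"][:3,:3];o=-R.T@c["world_to_cam"][:3,3]
    d=R.T@np.linalg.inv(c["mtx"])@np.array([uv[0],uv[1],1.]);return o,d
def onz(n,uv,z):
    o,d=ray(n,uv);return o+d*(z-o[2])/d[2]
def crop(im,u,v,r,name,f=None):
    a=im[max(0,v-r):v+r,max(0,u-r):u+r][:,:,::-1];f=f or 580//(2*r)
    a=cv2.resize(a,None,fx=f,fy=f,interpolation=cv2.INTER_CUBIC);cv2.imwrite(name,a)
    return a
E
python3 - <<'E'
from h import *
t=np.load("pics/top0.npy");s=np.load("pics/scene0.npy")
def c(im,u,v,r): return cv2.resize(im[v-r:v+r,u-r:u+r][:,:,::-1],(390,390),interpolation=cv2.INTER_CUBIC)
cv2.imwrite("pics/c1.png",np.hstack([c(t,268,284,25),c(s,289,322,30)]))
cv2.imwrite("pics/c2.png",np.hstack([c(t,384,280,48),c(s,391,245,55)]))
print(onz("top",(268,284),.03),onz("scene",(289,322),.03),onz("top",(390,260),.13),onz("scene",(387,202),.13))
E
```

```text
[0.5231812  0.14669948 0.03      ] [0.51968014 0.1506922  0.03      ] [ 0.57920693 -0.10561368  0.13      ] [ 0.5855921  -0.10746222  0.13      ]
```

View pics/c1.png

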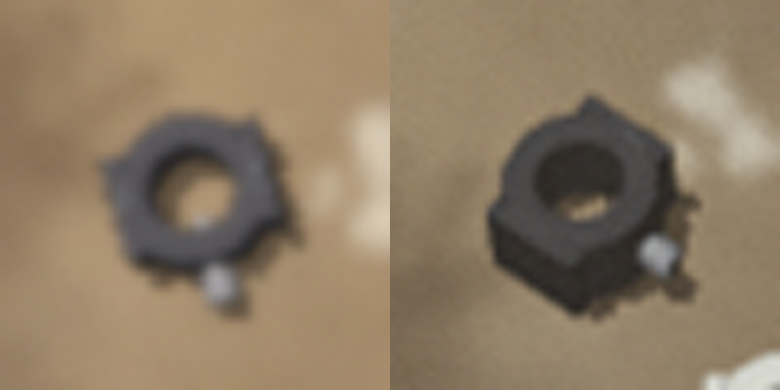

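View pics/c2.png

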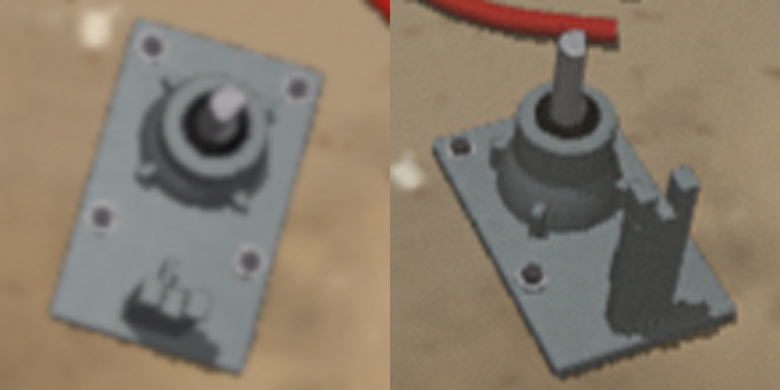

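The crop confirms it: the larger dark collar has its bore at top (268,283) and its screw head at top (271.5,295.5), pointing toward the robot. Next come the precise points and larger views of the shaft.

```bash
python3 - <<'E'
from h import *
t=np.load("pics/top0.npy");s=np.load("pics/scene0.npy")
def c(im,u,v,r,n,S):
    a=cv2.resize(im[v-r:v+r,u-r:u+r][:,:,::-1],(S,S),interpolation=cv2.INTER_CUBIC);return a
cv2.imwrite("pics/d1.png",np.hstack([c(t,392,259,10,"",400),c(s,387,208,12,"",400)]))
# plate contour: segment stand in top
hsv=cv2.cvtColor(t,cv2.COLOR_RGB2HSV); lab=cv2.cvtColor(t,cv2.COLOR_RGB2LAB).astype(int)
m=((lab[...,2]<130)&(lab[...,1]<132)).astype(np.uint8)
r=np.zeros_like(m); r[225:330,340:425]=1; m*=r
m=cv2.morphologyEx(m,cv2.MORPH_CLOSE,np.ones((5,5)))
cs,_=cv2.findContours(m,cv2.RETR_EXTERNAL,cv2.CHAIN_APPROX_NONE);k=max(cs,key=cv2.contourArea)
W=np.array([onz("top",p[0],.012)[:2] for p in k])*1000
b=cv2.minAreaRect(W.astype(np.float32)); print("plate rect mm",b)
box=cv2.boxPoints(b);print(box)
a=t.copy();cv2.drawContours(a,[k],-1,(0,255,0),1);cv2.imwrite("pics/d2.png",c(a,384,280,55,"",560))
E
```

```text
plate rect mm ((557.2069702148438, -103.53269958496094), (106.88929748535156, 172.0108642578125), 77.80270385742188)
[[ 461.85132  -137.59976 ]
 [ 629.9792   -173.94199 ]
 [ 652.5626    -69.46564 ]
 [ 484.43475   -33.123413]]
```

View pics/d1.png

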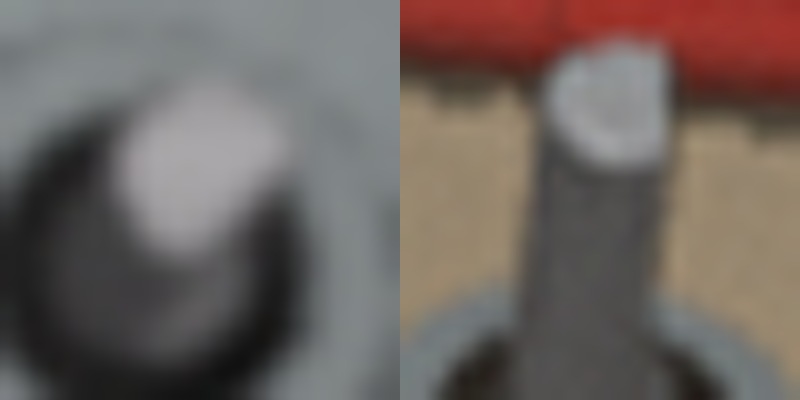

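View pics/d2.png

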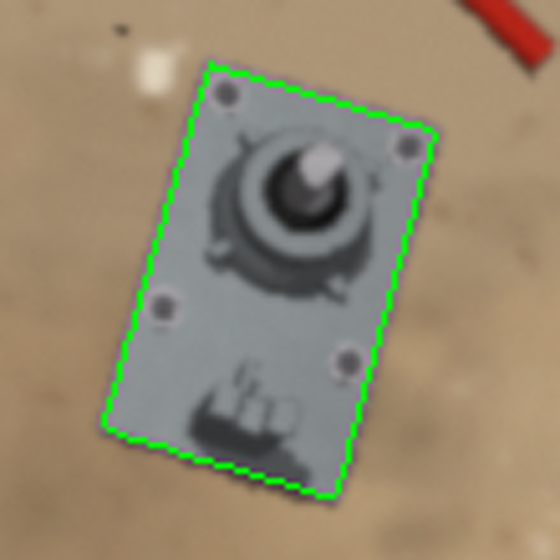

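The plate measures 107 x 172 mm (true 110 x 175), with stand yaw about -12°. The shaft's flat looks lower-right in the top view, and it is edge-on at the right in the scene view.

```bash
python3 - <<'E'
from h import *
f=lambda o,s,p:(o[0]+p[0]*s-.5,o[1]+p[1]*s-.5)
yaw=np.degrees(np.arctan2(-173.94+137.6,629.98-461.85))
print("yaw",yaw, np.array([557.2,-103.5])+27.5*np.array([np.cos(np.radians(yaw)),np.sin(np.radians(yaw))]))
print("shaft top",onz("top",f((382,249),1/20,(211,178)),.13),onz("scene",f((375,196),12*2/400,(620-400,100)),.13))
for n,o,s,a,b in(("top",(382,249),1/20,(285,150),(190,255)),("scene",(375,196),.06,(268,45),(260,160))):
    A=onz(n,f(o,s,a),.13);B=onz(n,f(o,s,b),.13);d=(B-A)[:2];
    # normal facing
    nn=np.degrees(np.arctan2(d[1],d[0]))
    print(n,"chord",np.linalg.norm(d)*1000,"mid",(A+B)/2,"dir",nn, "joint",[((nn+k-(180+yaw)+180)%360-180) for k in(90,-90)])
o,s=(243,259),50/390
P=lambda p,z:onz("top",f(o,s,p),z)*1000
b=P((194,187),.03);h=P((222,285),.015);print("bore",b,"head",h,h-b,np.linalg.norm((h-b)[:2]),np.degrees(np.arctan2(*(b-h)[1::-1])))
for a,c in(((105,165),(135,262)),((255,122),(285,215))):
    A=P(a,.03);B=P(c,.03);d=A-B;print(A,B,np.linalg.norm(d),np.degrees(np.arctan2(d[1],d[0])))
o,s=(259,292),60/390
Q=lambda p,z:onz("scene",f(o,s,p),z)*1000
print("scene bore",Q((580-390,182),.03),"head",Q((657-390,253),.015))
for a,c in(((492-390,212),(575-390,262)),((592-390,98),(672-390,152))):
    A=Q(a,.03);B=Q(c,.03);print(A,B,np.linalg.norm(A-B),np.degrees(np.arctan2(*(B-A)[1::-1])))
q=get_state()["ee_rot"];from scipy.spatial.transform import Rotation as R
print(R.from_quat(q,scalar_first=True).as_matrix().round(3))
E
```

```text
yaw -12.196421128961955 [ 584.07930004 -109.30975295]
shaft top [ 0.58490568 -0.10946732  0.13      ] [ 0.58590452 -0.10935987  0.13      ]
top chord 14.70649333997867 mid [ 0.58260997 -0.11228344  0.13      ] dir 142.14125811394564 joint [np.float64(64.3376792429076), np.float64(-115.6623207570924)]
scene chord 18.234669454289506 mid [ 0.58291459 -0.11326113  0.13      ] dir 138.93320669659613 joint [np.float64(61.12962782555809), np.float64(-118.87037217444191)]
bore [526.42434575 148.42786512  30.        ] head [501.20700416 139.26533961  15.        ] [-25.21734159  -9.16252551 -15.        ] 26.830322219840554 19.968221446936425
[530.56481043 174.10359779  30.        ] [503.96600451 162.71048864  30.        ] 28.93612642985614 23.18698068973621
[546.26573839 133.17594369  30.        ] [520.6500285  122.08109313  30.        ] 27.915234235265284 23.418729559903788
scene bore [525.28458984 149.99979111  30.        ] head [502.68506231 140.03204237  15.        ]
[530.37007073 174.56580535  30.        ] [504.82807996 163.5286069   30.        ] 27.82468403729677 -156.62987408674502
[546.58344095 133.66474912  30.        ] [519.52232519 124.17242955  30.        ] 28.677658846595214 -160.67048666867254
[[ 0.972  0.234 -0.   ]
 [ 0.234 -0.972  0.002]
 [ 0.    -0.002 -1.   ]]
```

Both views agree:
- **Shaft axis:** (585,-109) mm, with the flat at about 62°.
- **Collar:** (526,149) mm, yaw about 22.5°. Its wrench flats measure 28–29 mm, against 30 mm given.

I move toward the shaft now, clear of the tray stack.

Call:
drive_tool(
  targets=[0,0,0,8,-49.5,0,1,0,0,0,8,-49.5,0,1,0,0,0,8,-49.5,0,1,0,0,0,8,-49.5,0,1,0,0,0,52.3,-18,0,1,0,0,0,52.3,-18,0,1,0,0,0,52.3,-18,0,1,0,0,0,52.3,-18,0,1,0,0,0,52.3,-18,0,1,0,0,0,52.3,-18,0,1],
  grip_force=20,
)

```text
clock: 1.35
position: [0.4003, -0.1795, 0.2312]
ee_rot: [0.0, 0.993, 0.118, -0.0]
contact_force: [-0.0, -0.7, -0.6]
width: 0.0852
```

Call:
drive_tool(
  targets=[0,0,-10.5,0,0,0,1,0,0,-10.5,0,0,0,1,0,0,-10.5,0,0,0,1,0,0,-10.5,0,0,0,1,0,0,-10.5,0,0,0,1,0,0,-10.5,0,0,0,1,0,0,-10.5,0,0,0,1,0,0,-10.5,0,0,0,1,0,0,-10.5,0,0,0,1,0,0,-10.5,0,0,0,1,0,0,-10.5,0,0,0,1,0,0,-10.5,0,0,0,1],
)

```text
clock: 2.85
position: [0.3988, -0.1806, 0.2309]
ee_rot: [-0.0, 0.343, 0.939, 0.0]
contact_force: [-0.2, -0.2, 0.7]
width: 0.0855
```

```bash
cat >> h.py <<'E'
from scipy.spatial.transform import Rotation as R
def tool():
    s=get_state();M=R.from_quat(s["ee_rot"],scalar_first=True).as_matrix();return s,M
def goto(x,y,z,ya):
    """print remaining shift in tool frame mm, turn about tool z (deg), mod 180"""
    s,M=tool();d=M.T@(np.array([x,y,z])-s["position"])*1000
    a=np.degrees(np.arctan2(M[1,1],M[0,1]));tilt=np.degrees(np.arccos(-M[2,2]))
    dt=-((ya-a+90)%180-90)
    print("clk %.2f"%s["clock"],"pos",s["position"].round(4),"ya %.2f tilt %.2f"%(a,tilt),"shift",d.round(1),"turn %.2f"%dt,"F",s["contact_force"].round(1),"M",s["moment"].round(2),"w %.4f"%s["width"],"q",s["qpos"].round(2))
    return d,dt
E
python3 -c "
from h import *
goto(.585,-.1094,.2,49.8)"
```

```text
clk 2.85 pos [ 0.3988 -0.1806  0.2309] ya 49.86 tilt 0.05 shift [-96.5 174.5  30.8] turn 0.06 F [-0.2 -0.2  0.7] M [0.   0.03 0.  ] w 0.0855 q [-0.58  0.07  1.77 -0.    1.3  -1.45]
```

Call:
drive_tool(
  targets=[0,0,0,-24.1,43.6,0,1,0,0,0,-24.1,43.6,0,1,0,0,0,-24.1,43.6,0,1,0,0,0,-24.1,43.6,0,1,0,0,0,0,0,35,1,0,0,0,0,0,0,1],
)

```text
clock: 3.6
position: [0.5836, -0.1097, 0.193]
ee_rot: [-0.004, 0.346, 0.938, -0.0]
contact_force: [-1.2, 0.5, -0.5]
width: 0.0856
```

```bash
python3 - <<'E'
from h import *
goto(.585,-.1094,.092,49.8)
s=get_image("scene");t=get_image("top")
c=lambda im,u,v,r: cv2.resize(im[v-r:v+r,u-r:u+r][:,:,::-1],(390,390),interpolation=cv2.INTER_CUBIC)
cv2.imwrite("pics/e1.png",np.hstack([c(t,384,270,70),c(s,391,215,70)]))
E
```

```text
clk 3.60 pos [ 0.5836 -0.1097  0.193 ] ya 49.56 tilt 0.46 shift [ -1.6   1.5 101. ] turn -0.24 F [-1.2  0.5 -0.5] M [ 0.01  0.   -0.03] w 0.0856 q [-0.3   0.33  1.52 -0.    1.3  -1.17]
```

View pics/e1.png

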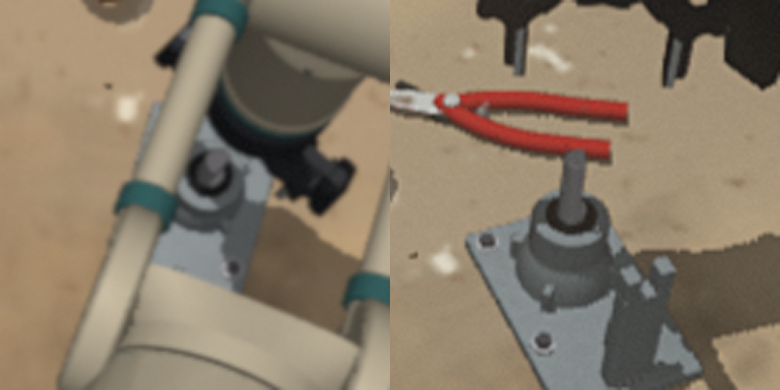

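```bash
python3 - <<'E'
from h import *
s,M=tool();p=s["position"]
for k in(-.0428,.0,.0428,.057,-.057):
    q=p+M@np.array([0,k,-.013]);u=proj("scene",q)[0];print(k,u,390+(u[0]-321)*390/140,(u[1]-145)*390/140)
E
```

```text
-0.0428 [417.69651603 171.20877851] 659.368866076028 73.01016870341986
0.0 [392.91454977 169.23522171] 590.3333886430547 67.5124033428462
0.0428 [368.34566574 167.27863411] 521.8914974093407 62.06190929502578
0.057 [360.24091105 166.63319728] 499.3139665055374 60.26390670352179
-0.057 [425.96612222 171.86734359] 682.4056261884323 74.84474284522668
```

The scene crop shows the fingers straddling the shaft's line, with tips near (520,70) and (670,85). That matches where the calibration projects them, so I descend.

Call:
drive_tool(
  targets=[0,0,-0.2,-1.6,1.5,33,1,0,0,0,0,0,34,1,0,0,0,0,0,34,1,0,0,0,0,0,0,1,0,0,0,0,0,0,1],
)

```text
clock: 4.32
position: [0.5891, -0.1114, 0.0975]
ee_rot: [0.002, 0.345, 0.939, 0.0]
contact_force: [1.3, 0.5, 0.7]
width: 0.0852
```

```bash
python3 -c "
from h import *
goto(.585,-.1094,.092,49.8)"
```

```text
clk 4.33 pos [ 0.5891 -0.1114  0.0975] ya 49.68 tilt 0.21 shift [ 4.4 -1.1  5.5] turn -0.12 F [1.3 0.5 0.7] M [0.03 0.04 0.04] w 0.0852 q [-0.3   0.41  1.65 -0.    1.08 -1.17]
```

Call:
drive_tool(
  targets=[0,0,0,4.4,-1.1,4,1,0,0,0,0,0,0,0.4,0,0,0,0,0,0,0.3,0,0,0,0,0,0,0,0,0,0,0,0,0,0,0,0,0,0,0,0,0,0,0,0,0,0,0,0],
  grip_force=25,
)

```text
clock: 5.2
position: [0.5859, -0.1063, 0.0917]
ee_rot: [0.001, 0.345, 0.939, 0.003]
contact_force: [4.9, 8.3, -0.0]
width: 0.0144
```

```bash
python3 -c "
from h import *
goto(.585,-.1094,.092,49.8)"
```

```text
clk 5.20 pos [ 0.5859 -0.1063  0.0917] ya 49.66 tilt 0.33 shift [-1.3 -2.9 -0.3] turn -0.14 F [ 4.9  8.3 -0. ] M [ 0.88 -0.42  0.05] w 0.0144 q [-0.3   0.41  1.67  0.01  1.06 -1.17]
```

The width reads 14.4 mm, so the pads sit on the flat and are aligned with it. I centre the grip (the axis is offset 2.5 mm) and turn about the shaft axis.

Call:
drive_tool(
  targets=[0,0,0,0,2.5,0,0,0,0,6.2,-0.25,0,0,0,0,0,6.2,-0.25,0,0,0,0,0,6.2,-0.25,0,0,0,0,0,6.2,-0.25,0,0,0,0,0,6.2,-0.25,0,0,0,0,0,6.2,-0.25,0,0,0,0,0,6.2,-0.25,0,0,0,0,0,6.2,-0.25,0,0,0,0,0,6.2,-0.25,0,0,0,0,0,6.2,-0.25,0,0,0,0,0,0,0,0,0,0],
)

```text
clock: 6.7
position: [0.5874, -0.1084, 0.0917]
ee_rot: [0.0, 0.779, 0.628, 0.001]
contact_force: [3.3, 4.0, 2.0]
width: 0.0143
```

```bash
python3 -c "
from h import *
goto(.585,-.1094,.092,-12.2)"
```

```text
clk 6.70 pos [ 0.5874 -0.1084  0.0917] ya -12.25 tilt 0.14 shift [-1.5 -2.1 -0.4] turn -0.05 F [3.3 4.  2. ] M [ 0.51 -0.38 -0.1 ] w 0.0143 q [-0.3   0.41  1.66  0.    1.06 -0.09]
```

The shaft is turned with jaws at -12.25°, and the width stayed at 14.3 mm. Solving the two grips together puts the axis at (584.8,-108.7) mm. I release and rise.

Call:
drive_tool(
  targets=[0,0,0,0,-1,0,0.7,0,0,0,0,0,0,0.8,0,0,0,0,0,0,0.8,0,0,0,0,0,0,0.8,0,0,0,0,0,-40,1,0,0,0,0,0,-55,1,0,0,0,0,0,-15,1,0,0,0,0,0,0,1],
)

```text
clock: 7.7
position: [0.5856, -0.1089, 0.2022]
ee_rot: [0.001, 0.779, 0.627, 0.001]
contact_force: [0.2, -0.2, -0.3]
width: 0.0855
```

```bash
python3 -c "
from h import *
goto(.526,.149,.14,-67.5)"
```

```text
clk 7.70 pos [ 0.5856 -0.1089  0.2022] ya -12.28 tilt 0.12 shift [ 239.3 -113.3   61.9] turn 55.22 F [ 0.2 -0.2 -0.3] M [-0.03  0.    0.04] w 0.0855 q [-0.3   0.32  1.51 -0.    1.31 -0.09]
```

Call:
drive_tool(
  targets=[0,0,0,47.9,-22.7,0,1,0,0,0,47.9,-22.7,0,1,0,0,0,47.9,-22.7,0,1,0,0,0,47.9,-22.7,0,1,0,0,0,47.9,-22.7,0,1,0,0,9.2,0,0,0,1,0,0,9.2,0,0,0,1,0,0,9.2,0,0,0,1,0,0,9.2,0,0,0,1,0,0,9.2,0,0,0,1,0,0,9.2,0,0,0,1,0,0,0,0,0,0,1],
)

```text
clock: 9.2
position: [0.5241, 0.1492, 0.1991]
ee_rot: [-0.0, 0.981, 0.196, -0.002]
contact_force: [-0.6, 1.0, 0.4]
width: 0.0853
```

```bash
python3 - <<'E'
from h import *
goto(.526,.149,.004,-67.5)
s=get_image("scene");t=get_image("top")
np.save("pics/s2.npy",s);np.save("pics/t2.npy",t)
c=lambda im,u,v,r: cv2.resize(im[v-r:v+r,u-r:u+r][:,:,::-1],(390,390),interpolation=cv2.INTER_CUBIC)
cv2.imwrite("pics/f1.png",np.vstack([np.hstack([c(t,392,259,14),c(s,391,210,20)])]))
cv2.imwrite("pics/f2.png",np.vstack([np.hstack([c(t,300,270,80),c(s,289,322,70)])]))
E
```

```text
clk 9.20 pos [0.5241 0.1492 0.1991] ya -67.38 tilt 0.25 shift [  2.6   1.1 195.1] turn 0.12 F [-0.6  1.   0.4] M [-0.01  0.02  0.01] w 0.0853 q [ 0.15  0.25  1.62 -0.    1.27  1.33]
```

View pics/f1.png

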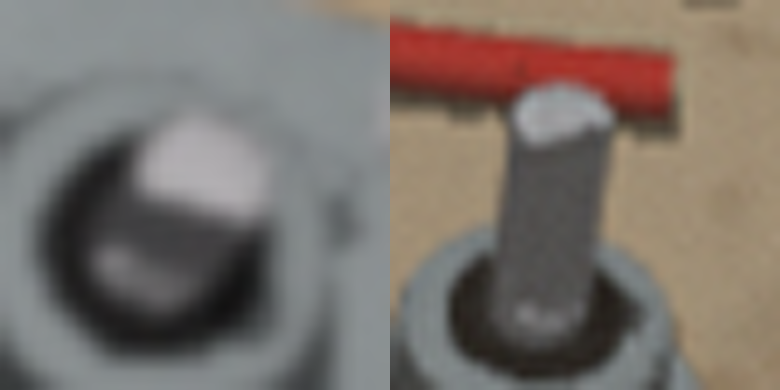

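View pics/f2.png

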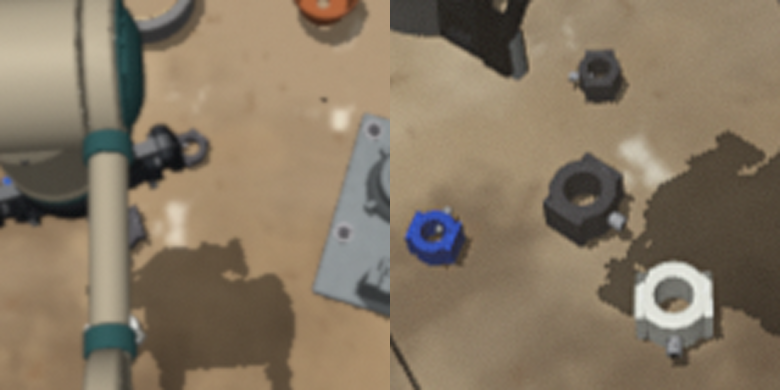

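The top crop shows the flat's edge from (135,190) to (250,222), facing the key rest. The collar is untouched at scene (289,322), so I descend to it.

Call:
drive_tool(
  targets=[0,0,0.1,2.6,1.1,45,0.8,0,0,0,0,0,45,0.8,0,0,0,0,0,45,0.8,0,0,0,0,0,25,0.8,0,0,0,0,0,10,0.8,0,0,0,0,0,0,0.8,0,0,0,0,0,0,0.8],
)

```text
clock: 10.18
position: [0.5292, 0.1496, 0.0324]
ee_rot: [0.0, 0.981, 0.195, 0.001]
contact_force: [-0.5, 0.2, -0.2]
width: 0.0688
```

```bash
python3 - <<'E'
from h import *
goto(.526,.149,.003,-67.5)
s=get_image("scene")
crop(s,289,322,70,"pics/g1.png")
E
```

```text
clk 10.18 pos [0.5292 0.1496 0.0324] ya -67.57 tilt 0.13 shift [-3.2 -0.7 29.4] turn -0.07 F [-0.5  0.2 -0.2] M [-0.06  0.03  0.02] w 0.0688 q [ 0.15  0.42  1.84 -0.    0.88  1.33]
```

View pics/g1.png

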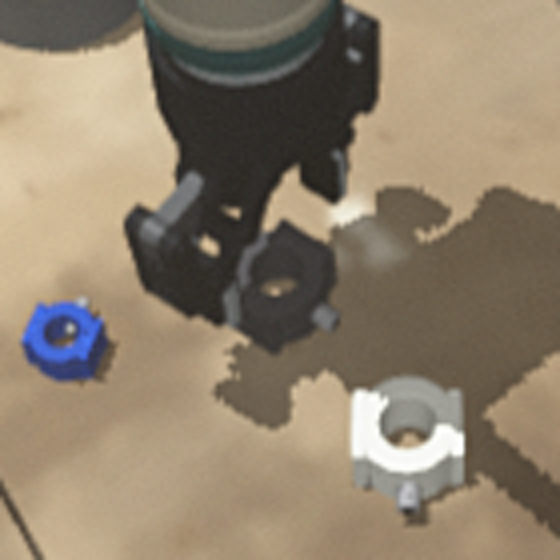

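The fingers straddle the collar, with tips near crop (235,310) and (325,190). I correct by the remainder, descend and close.

Call:
drive_tool(
  targets=[0,0,0,-3.2,-0.7,10,0.8,0,0,0,0,0,15,0.8,0,0,0,0,0,4,0.8,0,0,0,0,0,0,0.8,0,0,0,0,0,0,0.8],
)

```text
clock: 10.85
position: [0.5252, 0.1489, 0.0023]
ee_rot: [0.0, 0.981, 0.194, 0.0]
contact_force: [-0.8, -0.2, -0.2]
width: 0.0685
```

```bash
python3 - <<'E'
from h import *
goto(.526,.149,.003,-67.5)
E
```

```text
clk 10.85 pos [0.5252 0.1489 0.0023] ya -67.59 tilt 0.02 shift [ 0.8  0.2 -0.7] turn -0.09 F [-0.8 -0.2 -0.2] M [-0.02  0.01 -0.02] w 0.0685 q [ 0.15  0.46  1.88 -0.    0.81  1.33]
```

Call:
drive_tool(
  targets=[0,0,0,0.8,0,0,0.3,0,0,0,0,0,0,0.2,0,0,0,0,0,0,0.2,0,0,0,0,0,0,0.2,0,0,0,0,0,0,0.2],
  grip_force=50,
)

```text
clock: 11.48
position: [0.5263, 0.1493, 0.0028]
ee_rot: [-0.0, 0.981, 0.194, 0.001]
contact_force: [0.8, 0.1, 6.2]
width: 0.0452
```

```bash
python3 - <<'E'
from h import *
goto(.526,.149,.003,-67.5)
E
```

```text
clk 11.47 pos [0.5263 0.1493 0.0028] ya -67.59 tilt 0.08 shift [-0.4  0.2 -0.2] turn -0.09 F [0.8 0.1 6.2] M [ 0.12  0.03 -0.01] w 0.0452 q [0.15 0.46 1.87 0.   0.81 1.33]
```

The width of 45.2 mm means the pads are on the wrench flats. Now I lift.

Call:
drive_tool(
  targets=[0,0,0,0,0,-20,0.2,0,0,0,0,0,-40,0.2,0,0,0,0,0,-50,0.2,0,0,0,0,0,-50,0.2,0,0,0,0,0,-30,0.2,0,0,0,0,0,-10,0.2,0,0,0,0,0,0,0.2,0,0,0,0,0,0,0.2],
)

```text
clock: 12.48
position: [0.5245, 0.1489, 0.2002]
ee_rot: [-0.0, 0.981, 0.194, -0.002]
contact_force: [-0.4, -0.1, -1.7]
width: 0.0449
```

```bash
python3 - <<'E'
from h import *
goto(.5848,-.1087,.2,-102.2)
s=get_image("scene");t=get_image("top")
c=lambda im,u,v,r: cv2.resize(im[v-r:v+r,u-r:u+r][:,:,::-1],(390,390),interpolation=cv2.INTER_CUBIC)
p=get_state()["position"];a=proj("scene",p)[0].astype(int);print(a)
cv2.imwrite("pics/k1.png",np.hstack([c(s,a[0],a[1],45),c(s,a[0],a[1],100)]))
E
```

```text
clk 12.47 pos [0.5245 0.1489 0.2002] ya -67.59 tilt 0.24 shift [-4.240e+01  2.612e+02  1.000e-01] turn 34.61 F [-0.4 -0.1 -1.7] M [0.01 0.04 0.04] w 0.0449 q [ 0.15  0.25  1.62 -0.    1.28  1.33]
[281 260]
```

View pics/k1.png

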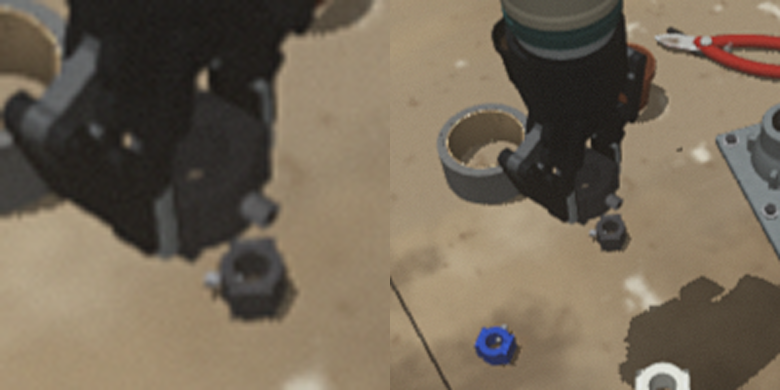

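The collar is held level with its screw outward (head at scene ≈(296,263)). I carry it over to the shaft.

Call:
drive_tool(
  targets=[0,0,0,-8.5,52.2,0,0.2,0,0,0,-8.5,52.2,0,0.2,0,0,0,-8.5,52.2,0,0.2,0,0,0,-8.5,52.2,0,0.2,0,0,0,-8.5,52.2,0,0.2,0,0,8.65,0,0,0,0.2,0,0,8.65,0,0,0,0.2,0,0,8.65,0,0,0,0.2,0,0,8.65,0,0,0,0.2,0,0,0,0,0,0,0.2,0,0,0,0,0,0,0.2],
)

```text
clock: 13.95
position: [0.5857, -0.1083, 0.2016]
ee_rot: [-0.0, 0.994, -0.105, -0.001]
contact_force: [0.3, -0.1, -1.8]
width: 0.0449
```

```bash
python3 - <<'E'
from h import *
goto(.5848,-.1087,.145,-102.2)
s=get_image("scene");t=get_image("top")
c=lambda im,u,v,r: cv2.resize(im[v-r:v+r,u-r:u+r][:,:,::-1],(390,390),interpolation=cv2.INTER_CUBIC)
p=get_state()["position"];a=proj("scene",p)[0].astype(int);b=proj("top",p)[0].astype(int);print(a,b)
cv2.imwrite("pics/l1.png",np.hstack([c(s,a[0],a[1],40),c(t,b[0],b[1],50)]))
E
```

```text
clk 13.95 pos [ 0.5857 -0.1083  0.2016] ya -102.07 tilt 0.07 shift [-0.7  0.6 56.6] turn 0.13 F [ 0.3 -0.1 -1.8] M [-0.04  0.03 -0.04] w 0.0449 q [-0.3   0.32  1.51 -0.    1.31  1.48]
[391 172] [396 249]
```

View pics/l1.png

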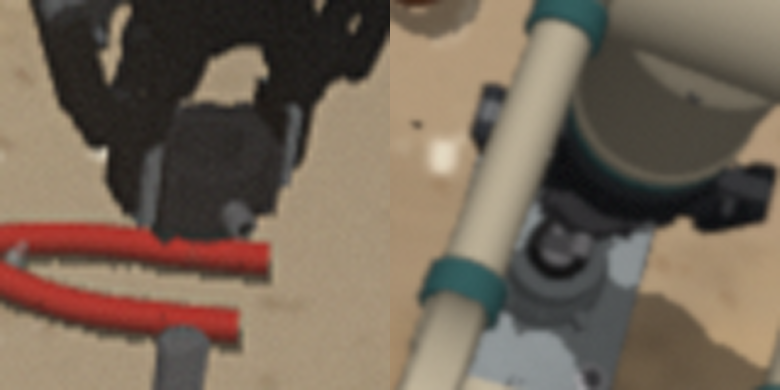

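```bash
python3 - <<'E'
from h import *
s,M=tool();p=s["position"]
org=p+M@np.array([0,0,.0028])
def cr(q):
    u=proj("scene",q)[0];return ((u+.5-np.array([391-40,172-40]))*390/80).round(0)
for lx in(-.032,-.026):
  print("head",lx,cr(org+M@np.array([lx,0,-.015])))
for y in(-.023,.023):
  for x in (-.015,.015):
    print("top corner",x,y,cr(org+M@np.array([x,y,-.030])),"bottom",cr(org+M@np.array([x,y,0])))
print("1mm x:",cr(org+M@np.array([.01,0,0]))-cr(org))
print("shaft top",cr(np.array([.5848,-.1087,.13])))
im=get_image("scene")
crop(im,391,175,24,"pics/l2.png")
E
```

```text
head -0.032 [242. 232.]
head -0.026 [235. 222.]
top corner -0.015 -0.023 [165. 185.] bottom [158. 250.]
top corner 0.015 -0.023 [128. 132.] bottom [122. 197.]
top corner -0.015 0.023 [284. 153.] bottom [274. 217.]
top corner 0.015 0.023 [245. 101.] bottom [236. 166.]
1mm x: [-12. -17.]
shaft top [182. 344.]
```

View pics/l2.png

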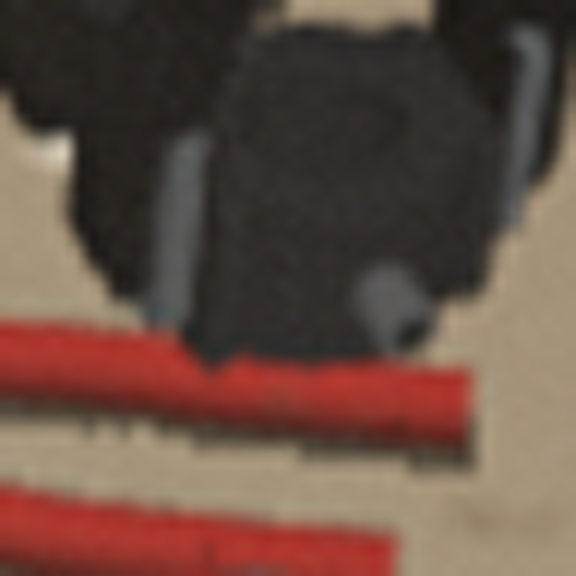

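```bash
python3 - <<'E'
from h import *
im=get_image("scene").astype(float)
a=np.clip((im-25)*4.5,0,255).astype(np.uint8)
crop(a,391,175,24,"pics/l3.png")
s,M=tool();p=s["position"];org=p+M@np.array([0,0,.0028])
def cr(q):
    u=proj("scene",q)[0];return ((u+.5-np.array([367,151]))*12).round(0)
print("bore",cr(org+M@np.array([0,0,-.03])),"near",cr(org+M@np.array([-.012,0,-.03])),"far",cr(org+M@np.array([.012,0,-.03])),cr(org+M@np.array([0,.012,-.03])),cr(org+M@np.array([0,-.012,-.03])))
for y in(-.023,.023):
  for x in (-.015,.015): print(x,y,cr(org+M@np.array([x,y,-.030])),"bottom",cr(org+M@np.array([x,y,0])))
E
```

```text
bore [315. 122.] near [352. 174.] far [277.  71.] [390. 101.] [238. 142.]
-0.015 -0.023 [214. 227.] bottom [196. 385.]
0.015 -0.023 [123.  96.] bottom [107. 254.]
-0.015 0.023 [508. 147.] bottom [481. 306.]
0.015 0.023 [411.  20.] bottom [388. 178.]
```

View pics/l3.png

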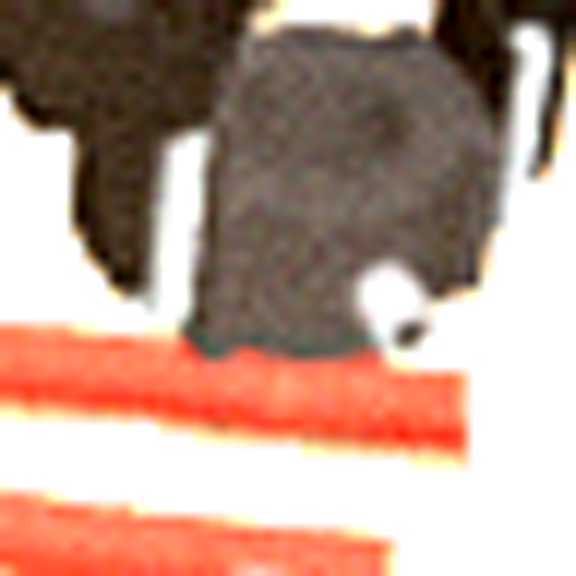

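```bash
python3 - <<'E'
from h import *
for yaw in(20,22.5,24):
  c,s=np.cos(np.radians(yaw)),np.sin(np.radians(yaw))
  f=lambda x,y,z:(proj("scene",[.526+c*x-s*y,.149+s*x+c*y,z])[0]).round(1)
  print(yaw,"bottom corner",f(-.015,.023,0),f(-.015,-.023,0),"head",f(-.032,0,.015),f(-.026,0,.015),"top corners",f(-.015,.023,.03),f(.015,.023,.03),f(.015,-.023,.03))
o=np.array([259,292]);
for p in((185,312),(267,253),(185,262),(102,212),(202,98),(282,152)):print(o+np.array(p)*60/390-.5)
E
```

```text
20 bottom corner [287.4 341. ] [303.4 322.9] head [302.5 332.7] [299.9 330.9] top corners [286.2 332.7] [273.1 323.7] [289.7 305.7]
22.5 bottom corner [288.  341.1] [303.2 322.3] head [303.  332.1] [300.3 330.4] top corners [286.9 332.7] [273.3 324.2] [289.1 305.7]
24 bottom corner [288.4 341.1] [303. 322.] head [303.3 331.8] [300.5 330.2] top corners [287.3 332.7] [273.4 324.6] [288.7 305.7]
[286.96153846 339.5       ]
[299.57692308 330.42307692]
[286.96153846 331.80769231]
[274.19230769 324.11538462]
[289.57692308 306.57692308]
[301.88461538 314.88461538]
```

Those pixel residuals match the ones I had for the collar on the bench: the corner also read about 1.6 px high there, and the head blob sits at about -27 mm. So the collar hangs as assumed. I lower toward the shaft's end.

Call:
drive_tool(
  targets=[0,0,0.1,-0.7,0.6,30,0.2,0,0,0,0,0,22,0.2,0,0,0,0,0,0,0.2,0,0,0,0,0,0,0.2],
)

```text
clock: 14.65
position: [0.5858, -0.109, 0.1512]
ee_rot: [0.0, 0.994, -0.107, 0.001]
contact_force: [-0.3, -0.3, -1.6]
width: 0.0451
```

```bash
python3 - <<'E'
from h import *
goto(.5848,-.1087,.135,-102.2)
E
```

```text
clk 14.65 pos [ 0.5858 -0.109   0.1512] ya -102.28 tilt 0.10 shift [-1.1 -0.1 16.2] turn -0.08 F [-0.3 -0.3 -1.6] M [ 0.01 -0.06  0.03] w 0.0451 q [-0.3   0.36  1.59 -0.    1.19  1.48]
```

Call:
drive_tool(
  targets=[0,0,0,-1.1,0,8,0.2,0,0,0,0,0,6,0.2,0,0,0,0,0,4,0.2,0,0,0,0,0,3,0.2,0,0,0,0,0,0,0.2],
)

```text
clock: 15.28
position: [0.5839, -0.1085, 0.129]
ee_rot: [0.0, 0.994, -0.107, -0.0]
contact_force: [-0.1, 0.1, -2.2]
width: 0.0452
```

```bash
python3 - <<'E'
from h import *
goto(.5848,-.1087,.1028,-102.2)
E
```

```text
clk 15.28 pos [ 0.5839 -0.1085  0.129 ] ya -102.29 tilt 0.03 shift [ 0.9 -0.  26.2] turn -0.09 F [-0.1  0.1 -2.2] M [0.04 0.01 0.03] w 0.0452 q [-0.3   0.38  1.62 -0.    1.15  1.48]
```

The collar's lower rim is past the shaft's end with no contact force. I continue slowly.

Call:
drive_tool(
  targets=[0,0,0,0.5,0,3,0.2,0,0,0,0,0,3,0.2,0,0,0,0,0,3,0.2,0,0,0,0,0,3,0.2,0,0,0,0,0,0,0.2],
)

```text
clock: 15.9
position: [0.5843, -0.1086, 0.1169]
ee_rot: [-0.0, 0.994, -0.107, -0.0]
contact_force: [-0.4, -0.4, -1.0]
width: 0.0457
```

```bash
python3 - <<'E'
from h import *
goto(.5848,-.1087,.1028,-102.2)
E
```

```text
clk 15.90 pos [ 0.5843 -0.1086  0.1169] ya -102.29 tilt 0.04 shift [ 0.5 -0.  14.1] turn -0.09 F [-0.4 -0.4 -1. ] M [-0.01  0.04  0.02] w 0.0457 q [-0.3   0.39  1.64 -0.    1.12  1.48]
```

Screw tip passed the end freely. I continue to flush.

Call:
drive_tool(
  targets=[0,0,0,0,0,3.5,0.2,0,0,0,0,0,3.5,0.2,0,0,0,0,0,3.5,0.2,0,0,0,0,0,3.5,0.2,0,0,0,0,0,0,0.2,0,0,0,0,0,0,0.2],
)

```text
clock: 16.65
position: [0.5846, -0.1087, 0.1033]
ee_rot: [0.0, 0.994, -0.107, 0.0]
contact_force: [-0.2, -0.1, -0.8]
width: 0.0449
```

```bash
python3 - <<'E'
from h import *
goto(.5848,-.1087,.1028,-102.2)
s=get_image("scene");t=get_image("top")
a=np.clip((s.astype(float)-20)*3,0,255).astype(np.uint8)
c=lambda im,u,v,r: cv2.resize(im[v-r:v+r,u-r:u+r][:,:,::-1],(390,390),interpolation=cv2.INTER_CUBIC)
cv2.imwrite("pics/m1.png",np.hstack([c(s,389,208,28),c(a,389,208,28)]))
E
```

```text
clk 16.65 pos [ 0.5846 -0.1087  0.1033] ya -102.29 tilt 0.01 shift [ 0.2 -0.   0.5] turn -0.09 F [-0.2 -0.1 -0.8] M [ 0.03  0.02 -0.02] w 0.0449 q [-0.3   0.4   1.65 -0.    1.09  1.48]
```

View pics/m1.png

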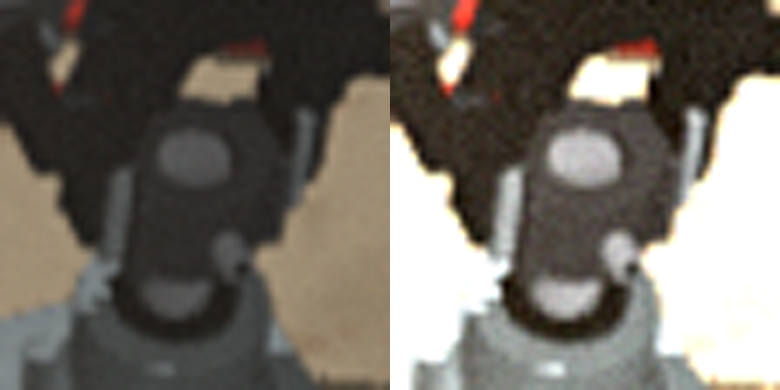

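The scene view shows the light shaft end inside the bore, level with the collar's top, at crop (193,158). Now I draw it away from the key rest (tool +x) in small steps.

Call:
drive_tool(
  targets=[0,0,0,0.5,0,0.3,0.2,0,0,0,0.5,0,0,0.2,0,0,0,0.5,0,0,0.2,0,0,0,0.5,0,0,0.2,0,0,0,0.5,0,0,0.2,0,0,0,0.5,0,0,0.2,0,0,0,0,0,0,0.2,0,0,0,0,0,0,0.2],
)

```text
clock: 17.75
position: [0.5866, -0.1091, 0.1029]
ee_rot: [-0.0, 0.994, -0.107, -0.001]
contact_force: [-3.6, 0.2, 1.0]
width: 0.0454
```

```bash
python3 - <<'E'
from h import *
goto(.5848,-.1087,.1028,-102.2)
s,M=tool();print(M.T@s["contact_force"])
E
```

```text
clk 17.75 pos [ 0.5866 -0.1091  0.1029] ya -102.29 tilt 0.10 shift [-1.8 -0.   0.1] turn -0.09 F [-3.6  0.2  1. ] M [0.15 0.64 0.02] w 0.0454 q [-0.3   0.4   1.65 -0.    1.09  1.48]
[-3.57563996  0.62125914 -1.03029959]
```

Contact came after about 2 mm of travel, as it should, with 3.6 N of press. I add a little more.

Call:
drive_tool(
  targets=[0,0,0,0.6,0,0,0.2,0,0,0,0.6,0,0,0.2,0,0,0,0,0,0,0.2,0,0,0,0,0,0,0.2,0,0,0,0,0,0,0.2,0,0,0,0,0,0,0.2],
)

```text
clock: 18.5
position: [0.5866, -0.1091, 0.1028]
ee_rot: [-0.0, 0.994, -0.107, -0.002]
contact_force: [-7.3, 1.3, 1.6]
width: 0.045
```

```bash
python3 - <<'E'
from h import *
goto(.5866,-.1091,.1028,-102.2)
s,M=tool();print(M.T@s["contact_force"],s["qd"].round(3))
s=get_image("scene");t=get_image("top")
a=np.clip((s.astype(float)-20)*3,0,255).astype(np.uint8)
c=lambda im,u,v,r: cv2.resize(im[v-r:v+r,u-r:u+r][:,:,::-1],(390,390),interpolation=cv2.INTER_CUBIC)
cv2.imwrite("pics/n1.png",np.hstack([cv2.resize(s[:,:,::-1][100:400,180:480],(390,390)),c(a,389,208,24)]))
goto(.5866,-.1091,.1028,-102.2)
E
```

```text
clk 18.50 pos [ 0.5866 -0.1091  0.1028] ya -102.28 tilt 0.25 shift [ 0. -0. -0.] turn -0.08 F [-7.3  1.3  1.6] M [ 0.17  1.01 -0.02] w 0.0450 q [-0.3   0.41  1.65 -0.    1.09  1.49]
[-7.45015181  0.24796235 -1.52517655] [ 0.001 -0.001 -0.002  0.001 -0.001 -0.001]
clk 18.60 pos [ 0.5866 -0.1091  0.1028] ya -102.28 tilt 0.24 shift [-0. -0. -0.] turn -0.08 F [-6.3  0.1  1.6] M [0.19 1.06 0.02] w 0.0453 q [-0.3   0.41  1.65 -0.    1.09  1.49]
```

View pics/n1.png

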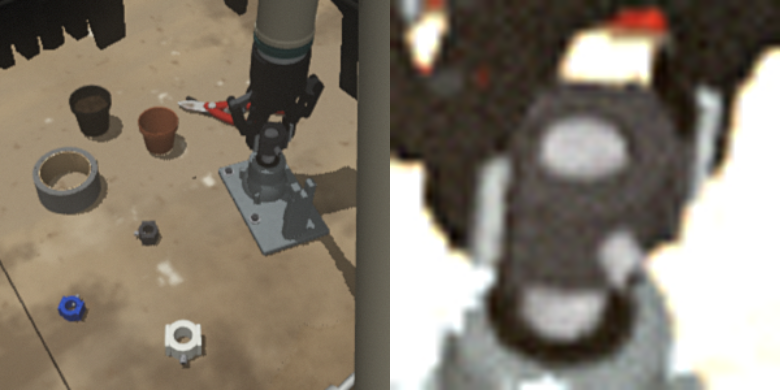

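The picture shows the collar on the shaft with its top flush and the screw toward the key rest. The bystanders are where they were, and the press is steady at about 7 N. I hand in the job.

```bash
python3 -c "
from rig import *
print(sign_off())"
```

```text
the job is handed in; nothing more can be done
None
```

The collar is ready for tightening, and I handed the job in at about 18.6 s with the gripper still holding it lightly against the flat. Hand-in gives no verdict, so the figures below are my own last readings.

- **Shaft:** I gripped it over the flat (width read 14.4 mm, 15 mm expected) and turned it about 62°. The jaws then read -12.25°, against the stand's yaw of -12.2°. I released it, and the top view showed the flat facing the key rest.
- **Collar:** I picked up the larger dark one by its wrench flats (width read about 45 mm, 46 mm expected). It went down over the shaft with no sign of contact.
- **Flush and pressed:** The collar's top is flush to within about 1 mm by the arm's height reading, and the scene view agrees. Drawing it away from the key rest met contact after about 2 mm, as the given play predicts. The press held at about 6–7 N, with the tool tilted 0.25° and still.
- **Bystanders:** The tape and pot looked unmoved in the last picture. The secateurs are partly hidden behind the arm there, but what shows of them had not moved.

**Checks that disagreed or fell short:**
- The held collar appeared about 2 px higher in the scene view than predicted. It had shown nearly the same offset while lying on the bench, so I treated it as a picture effect.
- In the final pose I could not directly see the screw tip touching the flat. That rests on the contact distance and the measured force.

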